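Line up the metal lids by size on the shelf

ROBOT

A 6-joint arm with a two-finger parallel gripper is mounted at the origin on the work surface. World frame = base frame: x ahead of the robot, y to its left, z up, the work surface at z = 0. Lengths are in mm, angles in rad, forces in N, time in s.
With the tool pointing down it reaches from about 275 to 1000 mm from the base axis. Payload 8.4 kg.
Tool frame: the origin (TCP) lies between the finger pads; the fingertips stand bot.finger_overhang ahead of it and the grasp point (between the pads) is the TCP (bot.finger_overhang is the distance from the TCP to the fingertips, in mm); z points along the fingers, y is the direction in which the jaws open and shut (so a half turn about z gives the same grasp; the last joint's range is limited). The gripper opens to 85 mm and grips with 20 to 120 N. Pads are 22 mm wide; open, the fingers measure 114 mm over their backs; the gripper's body (76 mm by 85 mm) begins 54 mm behind the grasp point. The pads swing forward as they close: fully open they stand 13 mm farther back than shut.
Start: joints at [-1.246, 0.353, 1.633, -0, 1.155, -0.002], TCP at [200.632, -591.925, 250.281] pointing down, gripper open.
Joint ranges: [-2.63, 2.63], [-0.92, 2.1], [0.06, 2.66], [-1.3, 4.44], [0, 2.69], [-3.02, 3.02]. Speed limits (rad/s): [2.22, 2.22, 2.79, 3.14, 3.14, 3.14].

INTERFACE

Orientations are given as a unit quaternion [w, x, y, z].
In Python, from cell import bot gives the robot as it stands.
- The arm moves only by the tool play_rows, never from a script. Its argument "rows" is a list of rows, each an object of numbers: "fingers": the opening, from -1 (shut) to 1 (fully open); "dx", "dy", "dz": the shift along the tool's x, y, z in cm; "yaw": the turn about the tool's z in rad. In form: [{"fingers": .., "dx": .., "dy": .., "dz": .., "yaw": ..}, ...]. A call has 1 to 12 rows; each row is the pose to reach, as a shift and turn from the pose commanded when the call began, along the tool's axes at that moment; what a row does not reach only later rows make up. A row lasts 1/8 s, in which the tool goes at most 62.5 mm and 10.7 degrees, less where a joint would pass 70% of its speed; a pose out of reach is approached as far as the arm can. A call with a gripper value outside its range is refused whole. The fingers move at their own pace and stop on an object; "newtons" is the grip in N (left out, the last holds). Time passes only in rows, so rows that repeat a pose let the fingers close. It gives the time, the measured TCP pose, the force and the opening at its end, in the units of the state.
- bot.get_obs(): the state, without advancing time (a new reading comes with each control period).
- bot.get_image(name): name is "side" or "top"; returns a dict with "color" (400x640x3 uint8, blue, green, red), "fx", "fy", "cx", "cy" (pixels), "k1" (the pictures are not rectified: a ray, as slopes to the right and down, at radius r is drawn at 1 + k1 r^2 times it, then the intrinsics apply), "camera_from_world" (4x4, takes a point from world to camera coordinates). Camera axes: x right, y down, z forward; pixel columns grow to the right and rows downward; lengths in mm; the calibration is good to about 2 mm. A picture is of the moment at which its call begins. There is no depth.
- bot.hand_in(): hands the job in, once; it reports no verdict.
The state is a dict: "time_s": time; "joints": joint angles; "joint_velocities": joint speeds; "tau": joint torques, N m; "ee_pos": TCP position; "eef_rot": TCP orientation; "ft_force": force on the tool from outside, world axes, zero at the start; "ft_torque": the same for the moment, N m; "opening": finger opening in mm.
Only numpy, scipy, OpenCV 4.12 (cv2) and the standard library are available. Lean on these libraries where they do the work, as an engineer would, in place of code of your own. Each camera call takes 0.05 s, during which the arm holds its last target.

TASK

Line up the four metal lids in order of size on the shelf's row of cork pads: the largest on the pad next to the white bowl, then ever smaller, ending with the smallest next to the spice jar. Set each lid flat, knob up, centred on its own pad, let go of it, and leave the bowl and the jar standing where they are.

Things in the scene. Friction and masses are not known exactly. Their poses are not given: they have to be found in the camera images.
- lid_s: the smallest of four loose round metal lids, 56 mm across: a thin aluminium disc, 5 mm thick at its rim and 10 mm at the middle, with an upright black cylindrical knob on top at its centre (24 mm across, from 18 to 46 mm above the lid's underside, on a thin neck). Lies flat on the table at the start, knob up. Origin: centre of the flat underside; z up through the knob. Round, so its yaw does not matter
- lid_m: the second smallest of four loose round metal lids, 72 mm across: a thin aluminium disc, 5 mm thick at its rim and 10 mm at the middle, with an upright black cylindrical knob on top at its centre (24 mm across, from 18 to 46 mm above the lid's underside, on a thin neck). Lies flat on the table at the start, knob up. Origin: centre of the flat underside; z up through the knob. Round, so its yaw does not matter
- lid_l: the second largest of four loose round metal lids, 88 mm across: a thin aluminium disc, 5 mm thick at its rim and 10 mm at the middle, with an upright black cylindrical knob on top at its centre (24 mm across, from 18 to 46 mm above the lid's underside, on a thin neck). Lies flat on the table at the start, knob up. Origin: centre of the flat underside; z up through the knob. Round, so its yaw does not matter
- lid_xl: the largest of four loose round metal lids, 104 mm across: a thin aluminium disc, 5 mm thick at its rim and 10 mm at the middle, with an upright black cylindrical knob on top at its centre (24 mm across, from 18 to 46 mm above the lid's underside, on a thin neck). Lies flat on the table at the start, knob up. Origin: centre of the flat underside; z up through the knob. Round, so its yaw does not matter
- pad_a: small round cork pad, 48 mm across and 3 mm thick, at the left end of the row (+y side); one of four equal pads stuck in a row about 120 mm apart on a low grey metal shelf (130 by 760 mm, standing on the table, board top 40 mm above the table, fixed). Origin: centre of the pad's underside, on the board; the pad's top is 3 mm above it
- pad_b: small round cork pad, 48 mm across and 3 mm thick, second from the left; one of four equal pads stuck in a row about 120 mm apart on a low grey metal shelf (130 by 760 mm, standing on the table, board top 40 mm above the table, fixed). Origin: centre of the pad's underside, on the board; the pad's top is 3 mm above it
- pad_c: small round cork pad, 48 mm across and 3 mm thick, third from the left; one of four equal pads stuck in a row about 120 mm apart on a low grey metal shelf (130 by 760 mm, standing on the table, board top 40 mm above the table, fixed). Origin: centre of the pad's underside, on the board; the pad's top is 3 mm above it
- pad_d: small round cork pad, 48 mm across and 3 mm thick, at the right end of the row (-y side); one of four equal pads stuck in a row about 120 mm apart on a low grey metal shelf (130 by 760 mm, standing on the table, board top 40 mm above the table, fixed). Origin: centre of the pad's underside, on the board; the pad's top is 3 mm above it
- bowl: white ceramic bowl, 100 mm across and 45 mm high, loose, standing on the shelf just beyond one end of the row of pads (either end), about 140 mm from the nearest pad. Origin: centre of its underside
- jar: closed glass spice jar with a steel cap, 44 mm across and 58 mm high, loose, standing on the shelf just beyond the other end of the row. Origin: centre of its underside
There are look-alikes about, which are no part of the job. What is shaped like the lid_xl but blue is not meant. Leave any turquoise look-alike of the lid_l alone.

How it is judged (in metres and radians):
At the end, for the whole second after the job is handed in: From the bowl's end to the jar's, the pads carry the lids of 104, 88, 72 and 56 mm; each is within 12 mm of its pad's centre, resting on the pad (height within 2.5 mm), flat within 0.1 rad, knob up, released, at rest; bowl and jar upright (0.3 rad) and within 30 mm of their start (((horizontal distance between bowl and pad_a below 0.2 m and horizontal distance between lid_xl and pad_a below 0.012 m and z of lid_xl in the frame of pad_a between 0.0005 and 0.0065 m and horizontal distance between lid_l and pad_b below 0.012 m and z of lid_l in the frame of pad_b between 0.0005 and 0.0065 m and horizontal distance between lid_m and pad_c below 0.012 m and z of lid_m in the frame of pad_c between 0.0005 and 0.0065 m and horizontal distance between lid_s and pad_d below 0.012 m and z of lid_s in the frame of pad_d between 0.0005 and 0.0065 m) or (horizontal distance between bowl and pad_d below 0.2 m and horizontal distance between lid_xl and pad_d below 0.012 m and z of lid_xl in the frame of pad_d between 0.0005 and 0.0065 m and horizontal distance between lid_l and pad_c below 0.012 m and z of lid_l in the frame of pad_c between 0.0005 and 0.0065 m and horizontal distance between lid_m and pad_b below 0.012 m and z of lid_m in the frame of pad_b between 0.0005 and 0.0065 m and horizontal distance between lid_s and pad_a below 0.012 m and z of lid_s in the frame of pad_a between 0.0005 and 0.0065 m)) and angle between each of lid_s, lid_m, lid_l, lid_xl's own z axis and vertical below 0.1 rad and linear speed of each of lid_s, lid_m, lid_l, lid_xl below 0.02 m/s and angular speed of each of lid_s, lid_m, lid_l, lid_xl below 0.2 rad/s and distance of each of bowl, jar from where it was at the start of the episode below 0.03 m and angle between each of bowl, jar's own z axis and vertical below 0.3 rad); the robot touches nothing.
It fails at once if the bowl is shoved more than 30 mm or tipped (distance of bowl from where it was at the start of the episode above 0.03 m or angle between bowl's own z axis and vertical above 0.3 rad).
It fails at once if the jar is shoved more than 30 mm or tipped (distance of jar from where it was at the start of the episode above 0.03 m or angle between jar's own z axis and vertical above 0.3 rad).
It also fails if it takes over 90 s, if anything falls off the work surface, if the arm or the gripper's body presses on something with over 40 N, if the wrist force passes 120 N, or if a joint passes its speed limit or range.

## Working session

There is one attempt and no reset: what is moved stays moved. The work goes in short steps, Python scripts to look and compute and a tool call to move; the robot and the scene stay as the last step left them, time stands still between calls to the robot, and variables do not carry over. Pictures are saved under pics/ and viewed, and the job is handed in when it is done.

Besides the shell and the picture viewer there is one more tool, called after "Call:" as name(argument=value, ...) on one line, values as JSON. play_rows: Moves the arm, as the interface text tells. Its arguments: {"type":"object","properties":{"rows":{"type":"array"},"newtons":{"type":"number"}},"required":["rows"]}

```bash
mkdir -p pics; ls; python3 - <<'E'
from cell import bot
import cv2,numpy as np
for n in("top","side"):
    d=bot.get_image(n);cv2.imwrite(f"pics/{n}0.png",d["color"]);print({k:v for k,v in d.items() if k!="color"})
o=bot.get_obs();print(o,bot.finger_overhang)
E
```

```text
pics
{'fx': 462.84159620541584, 'fy': 462.84159620541584, 'cx': 322.41556076531754, 'cy': 200.93169632688378, 'k1': -0.01205536087437278, 'camera_from_world': array([[ 9.57964670e-03, -9.99940045e-01, -5.30439441e-03,
         2.77516829e+01],
       [-9.96297479e-01, -9.09124580e-03, -8.54908375e-02,
         5.16854888e+02],
       [ 8.54374884e-02,  6.10372679e-03, -9.96324837e-01,
         1.11867759e+03],
       [ 0.00000000e+00,  0.00000000e+00,  0.00000000e+00,
         1.00000000e+00]])}
{'fx': 454.8372482379105, 'fy': 454.8372482379105, 'cx': 317.06801889203894, 'cy': 190.963751390445, 'k1': -0.0008479573608955823, 'camera_from_world': array([[ 9.02572224e-01, -4.30347775e-01, -1.28129717e-02,
        -4.49467613e+02],
       [-3.30433126e-01, -6.73328286e-01, -6.61394715e-01,
         2.30171869e+02],
       [ 2.76002408e-01,  6.01190329e-01, -7.49928569e-01,
         1.04071203e+03],
       [ 0.00000000e+00,  0.00000000e+00,  0.00000000e+00,
         1.00000000e+00]])}
{'time_s': 0.1, 'joints': array([-1.24639439e+00,  3.53575946e-01,  1.63405509e+00, -1.68282814e-05,
        1.15520908e+00, -2.38538628e-03]), 'joint_velocities': array([-0.00026822, -0.00117427, -0.00167217,  0.00033968, -0.00111818,
       -0.00252258]), 'tau': array([-6.92785088e-04, -6.06353831e+01, -3.42820394e+01, -1.09305913e-05,
        3.99096723e-03, -1.75850555e-06]), 'ee_pos': array([ 200.50146439, -591.53990102,  249.64057982]), 'eef_rot': array([-6.14431890e-04,  9.86680182e-01,  1.62670924e-01, -1.07589087e-04]), 'ft_force': array([-0.84989096,  0.10707949,  0.21915382]), 'ft_torque': array([-0.01671719,  0.01698444, -0.00387151]), 'opening': 85.26299997339628} 19.0
```

View pics/top0.png

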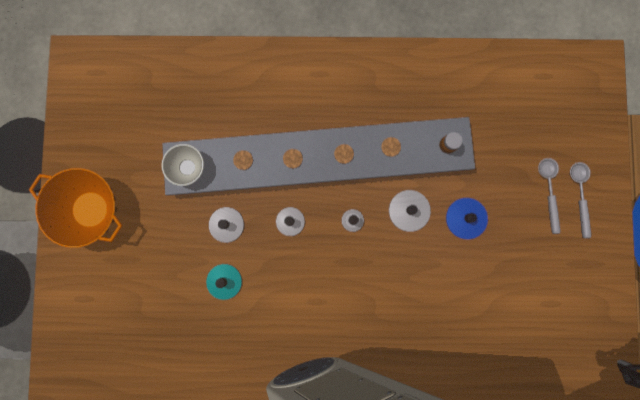

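View pics/side0.png

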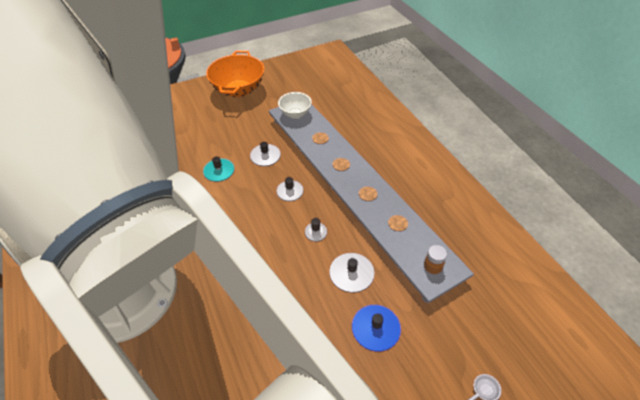

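```bash
cat > h.py <<'E'
import cv2,numpy as np
def ray(d,uv):
    x,y=(uv[0]-d["cx"])/d["fx"],(uv[1]-d["cy"])/d["fy"]
    r2=x*x+y*y
    for _ in range(5):
        s=1+d["k1"]*(((x/1)**2+y**2)) if _==0 else s
        xr,yr=x/s,y/s; s=1+d["k1"]*(xr*xr+yr*yr)
    v=np.array([x/s,y/s,1]);T=d["camera_from_world"];R=T[:3,:3]
    return -R.T@T[:3,3],R.T@v
def onplane(d,uv,z):
    o,v=ray(d,uv);return (o+v*(z-o[2])/v[2])
def tri(d1,u1,d2,u2):
    o1,v1=ray(d1,u1);o2,v2=ray(d2,u2)
    s=np.linalg.lstsq(np.c_[v1,-v2],o2-o1,rcond=None)[0]
    a,b=o1+s[0]*v1,o2+s[1]*v2;return (a+b)/2,np.linalg.norm(a-b)
def blobs(m,amin):
    n,l,s,c=cv2.connectedComponentsWithStats(m.astype(np.uint8)*255,connectivity=8)
    return [(c[i],s[i,4],s[i,:4]) for i in range(1,n) if s[i,4]>=amin]
def masks(img):
    hsv=cv2.cvtColor(img,cv2.COLOR_BGR2HSV).astype(int);H,S,V=hsv[...,0],hsv[...,1],hsv[...,2]
    return dict(knob=(V<60),silver=(S<35)&(V>140),cork=(H>5)&(H<20)&(S>80)&(V>125))
E
python3 - <<'E'
from cell import bot
from h import *
D={n:bot.get_image(n) for n in("top","side")}
for n,d in D.items():
    m=masks(d["color"])
    for k in m:
        for c,a,b in blobs(m[k],25):
            if a<3000: print(n,k,c.round(1),a,b)
for n,x0,y0 in(("top",160,110),("side",200,90)):
    w,h=(320,200) if n=="top" else (300,270)
    cv2.imwrite(f"pics/z_{n}.png",cv2.resize(D[n]["color"][y0:y0+h,x0:x0+w],None,fx=2.2,fy=2.2,interpolation=cv2.INTER_NEAREST))
E
```

```text
top knob [ 19.9 153.1] 2699 [  0 118  44  74]
top knob [411.6 209.6] 60 [407 206  10   8]
top knob [470.2 217.7] 76 [465 214  11   9]
top knob [353.2 219.6] 47 [350 216   8   8]
top knob [289.9 221.1] 36 [286 218   8   7]
top knob [225.7 224.3] 27 [223 221   6   7]
top knob [ 12.2 288.1] 1738 [  0 251  30  76]
top knob [221.8 282.8] 62 [216 278  11  10]
top knob [303.7 370.5] 703 [274 358  60  26]
top knob [630.2 373.8] 384 [617 363  23  25]
top silver [453.1 139.9] 158 [446 133  15  15]
top silver [186.3 165.6] 861 [162 144  41  42]
top silver [548.4 168.4] 81 [543 164  12  10]
top silver [579.7 172.7] 84 [574 168  12  10]
top silver [408.6 210.2] 1152 [389 190  41  41]
top silver [554.  213.6] 142 [551 193   7  39]
top silver [584.8 216.5] 153 [582 192   7  45]
top silver [225.2 224. ] 760 [209 207  34  35]
top silver [288.7 220.8] 451 [276 208  28  27]
top silver [348.1 219.3] 159 [342 210  18  21]
top cork [157.8 108.3] 103 [126 107  66   4]
top cork [484.7 109.9] 40 [475 108  21   4]
top cork [210.2 115.6] 352 [153 112 110   8]
top cork [637.9 120.1] 25 [635 115   5  13]
top cor
[... 2622 characters left out ...]

side knob [315.3 226.9] 36 [312 224   7   7]
side knob [351.8 267.9] 35 [349 265   7   7]
side knob [376.5 324.5] 40 [373 321   9   7]
side silver [265.1 155.7] 426 [251 145  29  21]
side silver [289.6 191.6] 335 [277 181  26  20]
side silver [315.6 232.9] 229 [305 224  22  17]
side silver [351.4 273. ] 1227 [330 253  44  39]
side silver [139.1 309.7] 2277 [ 99 267  76  75]
side silver [486.3 387.8] 579 [469 374  32  26]
side cork [172.   50.8] 357 [165  38  16  30]
side cork [320.1 137.8] 146 [312 133  17  11]
side cork [340.9 164. ] 173 [333 158  17  13]
side cork [367.6 193.4] 208 [359 187  18  14]
side cork [397.6 222.8] 241 [388 215  20  16]
side cork [127.4 352.2] 40 [123 344  11  19]
```

View pics/z_top.png

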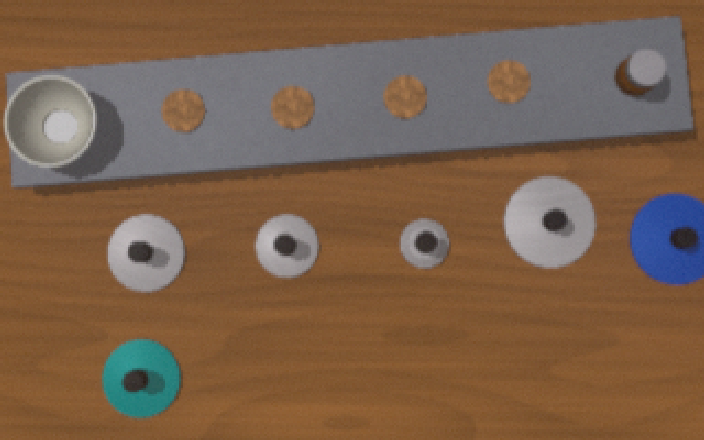

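View pics/z_side.png

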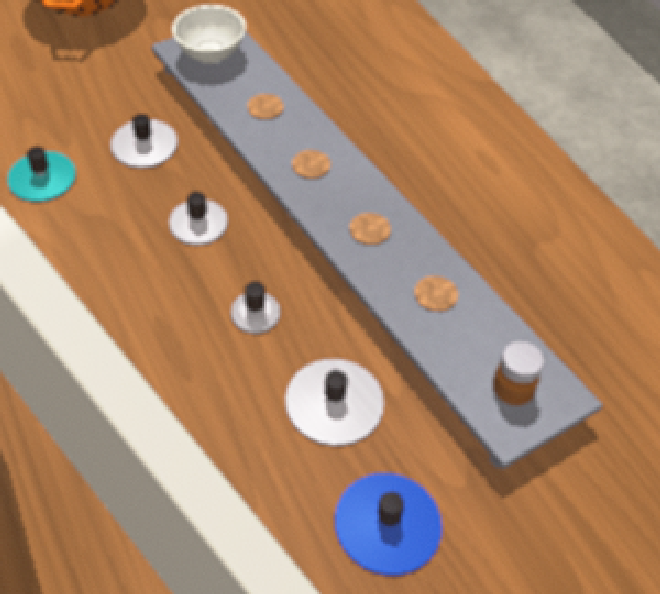

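```bash
cat > meas.py <<'E'
from h import *
def hulls(d,boxes,sth):
    hsv=cv2.cvtColor(d["color"],cv2.COLOR_BGR2HSV);out={}
    for k,(u,v,r) in boxes.items():
        m=np.zeros(hsv.shape[:2],np.uint8);s=hsv[v-r:v+r,u-r:u+r]
        m[v-r:v+r,u-r:u+r]=((s[...,1]<sth)&(s[...,2]>100))*255
        c=max(cv2.findContours(m,cv2.RETR_EXTERNAL,cv2.CHAIN_APPROX_NONE)[0],key=cv2.contourArea)
        out[k]=cv2.fitEllipse(cv2.convexHull(c))
    return out
E
python3 - <<'E'
from cell import bot
from meas import *
t=bot.get_image("top");s=bot.get_image("side")
B=dict(xl=(410,211,28),l=(226,225,25),m=(290,221,21),s=(352,220,17))
Bs=dict(xl=(352,272,32),l=(265,154,22),m=(290,190,20),s=(316,232,18))
ht=hulls(t,B,90)
hs=hulls(s,Bs,90)
for k in B:
    e=ht[k];p=onplane(t,e[0],5);e2=hs[k];q=onplane(s,e2[0],5)
    print(k,np.round(e[0],1),np.round(e[1],1),p.round(1),"side",np.round(e2[0],1),np.round(e2[1],1),q.round(1))
ct=[(242.5,159.5),(292.3,158.1),(343.5,153.4),(390.6,146.3)];cs=[(320.1,137.8),(340.9,164),(367.6,193.4),(397.6,222.8)]
for a,b in zip(ct,cs): print(onplane(t,a,43).round(1),onplane(s,b,43).round(1))
for n,u in(("bowlrim",(183,164.5)),("jarcap",(453,140.3))): print(n,onplane(t,u,85 if n[0]=='b' else 98).round(1))
from scipy.spatial.transform import Rotation as R
o=bot.get_obs();q=o["eef_rot"];print(R.from_quat(q[[1,2,3,0]]).as_matrix().round(4),o["ee_pos"])
E
```

```text
xl [409.2 210.4] [41.8 42.4] [ 496.4 -184.2    5. ] side [351.5 272.1] [39.9 45.6] [ 497.3 -188.3    5. ]
l [225.7 224.4] [35.2 36. ] [457.2 273.6   5. ] side [264.9 154.6] [22.1 31.1] [458.2 269.5   5. ]
m [289.7 221.1] [29.  29.4] [466.7 113.8   5. ] side [289.5 190.3] [21.3 27.3] [467.7 109.9   5. ]
s [352.2 220. ] [22.2 22.8] [471.1 -42.    5. ] side [315.5 231.4] [19.5 22.7] [472.1 -45.3   5. ]
[614.6 228.6  43. ] [615.8 225.5  43. ]
[619. 107.  43.] [620.5 104.5  43. ]
[631.7 -17.9  43. ] [633.  -20.4  43. ]
[ 650.3 -132.9   43. ] [ 651.3 -135.1   43. ]
bowlrim [594.2 360.8  85. ]
jarcap [ 654.4 -270.3   98. ]
[[ 9.471e-01  3.210e-01 -2.000e-04]
 [ 3.210e-01 -9.471e-01  5.000e-04]
 [-0.000e+00 -5.000e-04 -1.000e+00]] [ 200.58188714 -591.77353272  250.02113963]
```

Call:
play_rows(rows=[{"fingers": 0.3,"dx": 41.1,"dy": -28.9,"dz": 0,"yaw": 0.327},{"fingers": 0.3,"dx": 41.1,"dy": -28.9,"dz": 0,"yaw": 0.327},{"fingers": 0.3,"dx": 41.1,"dy": -28.9,"dz": 0,"yaw": 0.327},{"fingers": 0.3,"dx": 41.1,"dy": -28.9,"dz": 0,"yaw": 0.327},{"fingers": 0.3,"dx": 41.1,"dy": -28.9,"dz": 0,"yaw": 0.327},{"fingers": 0.3,"dx": 41.1,"dy": -28.9,"dz": 0,"yaw": 0.327},{"fingers": 0.3,"dx": 41.1,"dy": -28.9,"dz": 0,"yaw": 0.327},{"fingers": 0.3,"dx": 41.1,"dy": -28.9,"dz": 0,"yaw": 0.327},{"fingers": 0.3,"dx": 41.1,"dy": -28.9,"dz": 8,"yaw": 0.327},{"fingers": 0.3,"dx": 41.1,"dy": -28.9,"dz": 10,"yaw": 0.327},{"fingers": 0.3,"dx": 41.1,"dy": -28.9,"dz": 10,"yaw": 0.327},{"fingers": 0.3,"dx": 41.1,"dy": -28.9,"dz": 10,"yaw": 0.327}])

```text
time_s: 1.8
ee_pos: [497.9, -186.8, 151.6]
eef_rot: [0.0, 1.0, -0.0, 0.001]
ft_force: [0.3, 0.2, 0.6]
opening: 55.7
```

Call:
play_rows(rows=[{"fingers": 0.3,"dz": 5,"dx": 0,"dy": 0,"yaw": 0},{"fingers": 0.3,"dz": 8.5,"dx": 0,"dy": 0,"yaw": 0},{"fingers": 0.3,"dz": 11.1,"dx": 0,"dy": 0,"yaw": 0},{"fingers": 0.3,"dz": 11.1,"dx": 0,"dy": 0,"yaw": 0},{"fingers": -1,"dz": 11.1,"dx": 0,"dy": 0,"yaw": 0},{"fingers": -1,"dz": 11.1,"dx": 0,"dy": 0,"yaw": 0},{"fingers": -1,"dz": 11.1,"dx": 0,"dy": 0,"yaw": 0},{"fingers": -1,"dz": 11.1,"dx": 0,"dy": 0,"yaw": 0},{"fingers": -1,"dz": 11.1,"dx": 0,"dy": 0,"yaw": 0}], newtons=60)

```text
time_s: 2.92
ee_pos: [498.4, -186.9, 41.4]
eef_rot: [0.001, 1.0, -0.0, 0.001]
ft_force: [-1.3, -0.8, 8.0]
opening: 22.1
```

Call:
play_rows(rows=[{"fingers": -1,"dz": -5,"dx": 0,"dy": 0,"yaw": 0},{"fingers": -1,"dz": -10,"dx": 0,"dy": 0,"yaw": 0},{"fingers": -1,"dz": -11,"dx": 1,"dy": -3,"yaw": 0},{"fingers": -1,"dz": -11,"dx": 3,"dy": -8,"yaw": 0},{"fingers": -1,"dz": -11,"dx": 4.5,"dy": -14,"yaw": 0},{"fingers": -1,"dz": -11,"dx": 6,"dy": -20,"yaw": 0},{"fingers": -1,"dz": -11,"dx": 7.5,"dy": -26,"yaw": 0},{"fingers": -1,"dz": -11,"dx": 9,"dy": -32,"yaw": 0},{"fingers": -1,"dz": -11,"dx": 10.5,"dy": -37,"yaw": 0},{"fingers": -1,"dz": -11,"dx": 11.5,"dy": -40,"yaw": 0},{"fingers": -1,"dz": -11,"dx": 11.8,"dy": -41.3,"yaw": 0},{"fingers": -1,"dz": -11,"dx": 11.8,"dy": -41.3,"yaw": 0}])

```text
time_s: 4.42
ee_pos: [615.1, 226.7, 149.7]
eef_rot: [0.0, 1.0, 0.0, 0.0]
ft_force: [0.1, -0.4, -1.4]
opening: 21.8
```

```bash
python3 - <<'E'
from cell import bot
from h import *
for n in("top","side"):
    d=bot.get_image(n);cv2.imwrite(f"pics/{n}1.png",d["color"])
o=bot.get_obs();print(o["ee_pos"],o["joints"],o["ft_force"],o["opening"])
E
```

```text
[614.81048646 225.43893494 149.48951979] [ 3.49335531e-01  5.01185893e-01  1.64756857e+00 -4.08764800e-04
  9.93366745e-01  1.92115528e+00] [-0.91275706  0.16672288 -0.74443778] 22.112255286533557
```

View pics/side1.png

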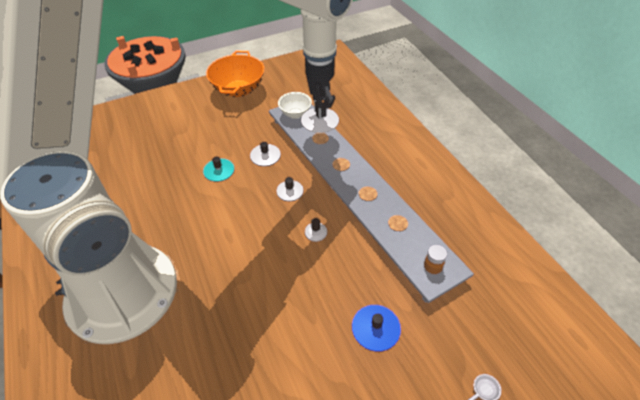

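Call:
play_rows(rows=[{"fingers": -1,"dz": 4,"dx": 0.1,"dy": 0,"yaw": 0},{"fingers": -1,"dz": 6,"dx": 0.1,"dy": 0,"yaw": 0},{"fingers": -1,"dz": 6.4,"dx": 0.1,"dy": 0,"yaw": 0},{"fingers": -1,"dz": 6.6,"dx": 0.1,"dy": 0,"yaw": 0},{"fingers": -1,"dz": 6.7,"dx": 0.1,"dy": 0,"yaw": 0},{"fingers": -1,"dz": 6.7,"dx": 0.1,"dy": 0,"yaw": 0}])

```text
time_s: 5.28
ee_pos: [615.0, 225.3, 84.4]
eef_rot: [0.001, 1.0, -0.0, -0.001]
ft_force: [-10.1, -5.8, 17.6]
opening: 22.0
```

Call:
play_rows(rows=[{"fingers": 0.3,"dz": 0,"dx": 0,"dy": 0,"yaw": 0},{"fingers": 0.3,"dz": 0,"dx": 0,"dy": 0,"yaw": 0},{"fingers": 0.3,"dz": 0,"dx": 0,"dy": 0,"yaw": 0},{"fingers": 0.3,"dz": -4,"dx": 0,"dy": 0,"yaw": 0},{"fingers": 0.3,"dz": -7,"dx": 0,"dy": 0,"yaw": 0},{"fingers": 0.3,"dz": -7,"dx": -6,"dy": -2,"yaw": 0},{"fingers": 0.3,"dz": -7,"dx": -12,"dy": -4,"yaw": 0},{"fingers": 0.3,"dz": -7,"dx": -15.8,"dy": -4.5,"yaw": 0},{"fingers": 0.3,"dz": -7,"dx": -15.8,"dy": -4.5,"yaw": 0},{"fingers": 0.3,"dz": -7,"dx": -15.8,"dy": -4.5,"yaw": 0}])

```text
time_s: 6.52
ee_pos: [459.1, 272.1, 152.6]
eef_rot: [-0.0, 1.0, 0.0, 0.001]
ft_force: [0.5, -0.1, 1.1]
opening: 55.5
```

```bash
cat > chk.py <<'E'
import sys
from cell import bot
from meas import *
n=sys.argv[1]
t=bot.get_image("top");s=bot.get_image("side")
cv2.imwrite(f"pics/top{n}.png",t["color"]);cv2.imwrite(f"pics/side{n}.png",s["color"])
o=bot.get_obs();print(o["ee_pos"],o["opening"])
E
python3 chk.py 2
```

```text
[459.50079791 271.82424942 152.43143808] 55.373639343981125
```

View pics/side2.png

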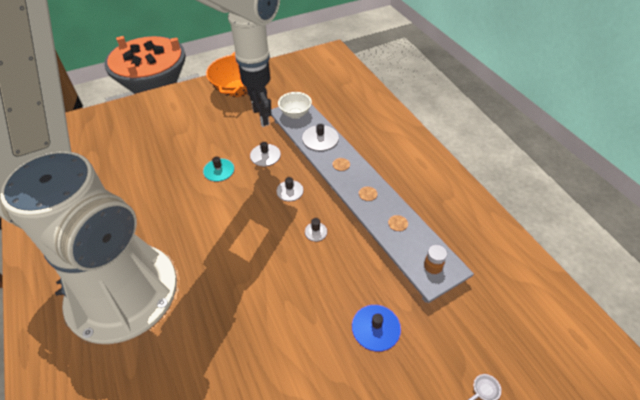

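View pics/top2.png

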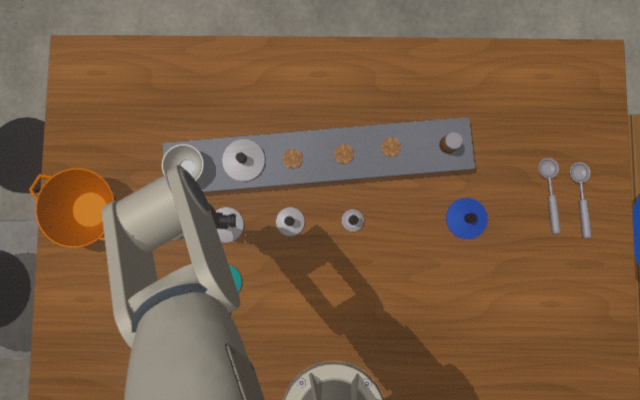

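Call:
play_rows(rows=[{"fingers": 0.3,"dz": 5,"dx": -0.1,"dy": 0,"yaw": 0},{"fingers": 0.3,"dz": 8.5,"dx": -0.1,"dy": 0,"yaw": 0},{"fingers": 0.3,"dz": 11.2,"dx": -0.1,"dy": 0,"yaw": 0},{"fingers": 0.3,"dz": 11.2,"dx": -0.1,"dy": 0,"yaw": 0},{"fingers": -1,"dz": 11.2,"dx": -0.1,"dy": 0,"yaw": 0},{"fingers": -1,"dz": 11.2,"dx": -0.1,"dy": 0,"yaw": 0},{"fingers": -1,"dz": 11.2,"dx": -0.1,"dy": 0,"yaw": 0},{"fingers": -1,"dz": 11.2,"dx": -0.1,"dy": 0,"yaw": 0},{"fingers": -1,"dz": 11.2,"dx": -0.1,"dy": 0,"yaw": 0}], newtons=60)

```text
time_s: 7.75
ee_pos: [458.3, 272.2, 41.7]
eef_rot: [-0.001, 1.0, -0.0, 0.001]
ft_force: [-0.2, -1.8, 7.9]
opening: 21.9
```

Call:
play_rows(rows=[{"fingers": -1,"dz": -5,"dx": 0,"dy": 0,"yaw": 0},{"fingers": -1,"dz": -10,"dx": 0,"dy": 0,"yaw": 0},{"fingers": -1,"dz": -11,"dx": 2,"dy": 2,"yaw": 0},{"fingers": -1,"dz": -11,"dx": 6,"dy": 6,"yaw": 0},{"fingers": -1,"dz": -11,"dx": 10,"dy": 10,"yaw": 0},{"fingers": -1,"dz": -11,"dx": 14,"dy": 14,"yaw": 0},{"fingers": -1,"dz": -11,"dx": 16.2,"dy": 16.6,"yaw": 0},{"fingers": -1,"dz": -11,"dx": 16.2,"dy": 16.6,"yaw": 0},{"fingers": -1,"dz": -11,"dx": 16.2,"dy": 16.6,"yaw": 0},{"fingers": -1,"dz": -11,"dx": 16.2,"dy": 16.6,"yaw": 0}])

```text
time_s: 9.0
ee_pos: [618.4, 106.6, 150.5]
eef_rot: [-0.0, 1.0, 0.0, -0.0]
ft_force: [-0.1, -1.2, -0.9]
opening: 22.2
```

Call:
play_rows(rows=[{"fingers": -1,"dz": 4,"dx": 0.1,"dy": 0,"yaw": 0},{"fingers": -1,"dz": 6,"dx": 0.1,"dy": 0,"yaw": 0},{"fingers": -1,"dz": 6.4,"dx": 0.1,"dy": 0,"yaw": 0},{"fingers": -1,"dz": 6.6,"dx": 0.1,"dy": 0,"yaw": 0},{"fingers": -1,"dz": 6.7,"dx": 0.1,"dy": 0,"yaw": 0},{"fingers": -1,"dz": 6.7,"dx": 0.1,"dy": 0,"yaw": 0}])

```text
time_s: 9.75
ee_pos: [620.5, 105.9, 84.8]
eef_rot: [-0.0, 1.0, -0.0, 0.001]
ft_force: [-3.7, 0.3, 4.6]
opening: 22.2
```

Call:
play_rows(rows=[{"fingers": 0.3,"dz": 0,"dx": 0,"dy": 0,"yaw": 0},{"fingers": 0.3,"dz": 0,"dx": 0,"dy": 0,"yaw": 0},{"fingers": 0.3,"dz": 0,"dx": 0,"dy": 0,"yaw": 0},{"fingers": 0.3,"dz": -4,"dx": 0,"dy": 0,"yaw": 0},{"fingers": 0.3,"dz": -7,"dx": 0,"dy": 0,"yaw": 0},{"fingers": 0.3,"dz": -7,"dx": -6,"dy": -0.3,"yaw": 0},{"fingers": 0.3,"dz": -7,"dx": -12,"dy": -0.6,"yaw": 0},{"fingers": 0.3,"dz": -7,"dx": -15.3,"dy": -0.6,"yaw": 0},{"fingers": 0.3,"dz": -7,"dx": -15.3,"dy": -0.6,"yaw": 0},{"fingers": 0.3,"dz": -7,"dx": -15.3,"dy": -0.6,"yaw": 0}])

```text
time_s: 11.0
ee_pos: [468.4, 111.9, 153.7]
eef_rot: [-0.0, 1.0, -0.0, 0.001]
ft_force: [-0.7, 0.1, -1.0]
opening: 55.3
```

```bash
python3 chk.py 3
```

```text
[468.61564961 111.85760838 153.49159366] 55.71365742564354
```

View pics/side3.png

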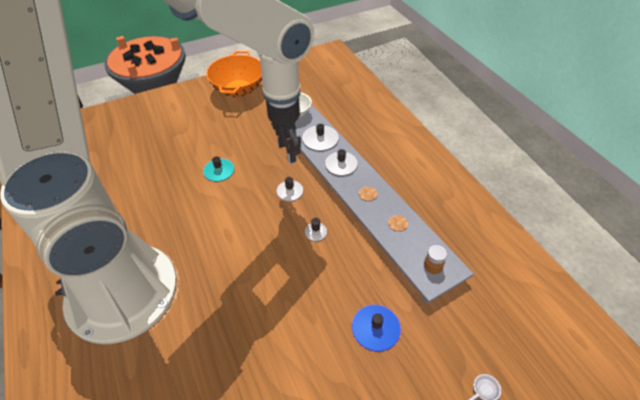

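Lid_l now stands on pad b at (341,162). Next is lid_m.

Call:
play_rows(rows=[{"fingers": 0.3,"dz": 5,"dx": -0.1,"dy": 0,"yaw": 0},{"fingers": 0.3,"dz": 8.5,"dx": -0.1,"dy": 0,"yaw": 0},{"fingers": 0.3,"dz": 11.3,"dx": -0.1,"dy": 0,"yaw": 0},{"fingers": 0.3,"dz": 11.3,"dx": -0.1,"dy": 0,"yaw": 0},{"fingers": -1,"dz": 11.3,"dx": -0.1,"dy": 0,"yaw": 0},{"fingers": -1,"dz": 11.3,"dx": -0.1,"dy": 0,"yaw": 0},{"fingers": -1,"dz": 11.3,"dx": -0.1,"dy": 0,"yaw": 0},{"fingers": -1,"dz": 11.3,"dx": -0.1,"dy": 0,"yaw": 0},{"fingers": -1,"dz": 11.3,"dx": -0.1,"dy": 0,"yaw": 0}], newtons=60)

```text
time_s: 12.22
ee_pos: [467.3, 111.9, 41.6]
eef_rot: [-0.0, 1.0, -0.0, 0.001]
ft_force: [0.0, -1.5, 7.0]
opening: 22.1
```

Call:
play_rows(rows=[{"fingers": -1,"dz": -5,"dx": 0,"dy": 0,"yaw": 0},{"fingers": -1,"dz": -10,"dx": 0,"dy": 0,"yaw": 0},{"fingers": -1,"dz": -11,"dx": 2,"dy": 2,"yaw": 0},{"fingers": -1,"dz": -11,"dx": 6,"dy": 5,"yaw": 0},{"fingers": -1,"dz": -11,"dx": 10,"dy": 8,"yaw": 0},{"fingers": -1,"dz": -11,"dx": 14,"dy": 11,"yaw": 0},{"fingers": -1,"dz": -11,"dx": 16.5,"dy": 13.1,"yaw": 0},{"fingers": -1,"dz": -11,"dx": 16.5,"dy": 13.1,"yaw": 0},{"fingers": -1,"dz": -11,"dx": 16.5,"dy": 13.1,"yaw": 0},{"fingers": -1,"dz": -11,"dx": 16.5,"dy": 13.1,"yaw": 0}])

```text
time_s: 13.48
ee_pos: [630.3, -18.6, 150.5]
eef_rot: [-0.0, 1.0, 0.0, -0.0]
ft_force: [0.1, -0.5, -0.5]
opening: 22.3
```

Call:
play_rows(rows=[{"fingers": -1,"dz": 4,"dx": 0.1,"dy": 0,"yaw": 0},{"fingers": -1,"dz": 6,"dx": 0.1,"dy": 0,"yaw": 0},{"fingers": -1,"dz": 6.4,"dx": 0.1,"dy": 0,"yaw": 0},{"fingers": -1,"dz": 6.6,"dx": 0.1,"dy": 0,"yaw": 0},{"fingers": -1,"dz": 6.7,"dx": 0.1,"dy": 0,"yaw": 0},{"fingers": -1,"dz": 6.7,"dx": 0.1,"dy": 0,"yaw": 0}])

```text
time_s: 14.22
ee_pos: [632.5, -19.2, 84.7]
eef_rot: [-0.0, 1.0, -0.0, 0.0]
ft_force: [-3.5, 1.6, 6.1]
opening: 21.9
```

Call:
play_rows(rows=[{"fingers": 0.3,"dz": 0,"dx": 0,"dy": 0,"yaw": 0},{"fingers": 0.3,"dz": 0,"dx": 0,"dy": 0,"yaw": 0},{"fingers": 0.3,"dz": 0,"dx": 0,"dy": 0,"yaw": 0},{"fingers": 0.3,"dz": -4,"dx": 0,"dy": 0,"yaw": 0},{"fingers": 0.3,"dz": -7,"dx": 0,"dy": 0,"yaw": 0},{"fingers": 0.3,"dz": -7,"dx": -6,"dy": 1,"yaw": 0},{"fingers": 0.3,"dz": -7,"dx": -12,"dy": 2,"yaw": 0},{"fingers": 0.3,"dz": -7,"dx": -16.1,"dy": 2.4,"yaw": 0},{"fingers": 0.3,"dz": -7,"dx": -16.1,"dy": 2.4,"yaw": 0},{"fingers": 0.3,"dz": -7,"dx": -16.1,"dy": 2.4,"yaw": 0}])

```text
time_s: 15.48
ee_pos: [472.4, -43.4, 153.8]
eef_rot: [0.0, 1.0, -0.0, 0.001]
ft_force: [0.1, 0.0, 0.2]
opening: 55.7
```

```bash
python3 chk.py 4
```

```text
[472.70985208 -43.27705049 153.54988595] 55.6475565118244
```

View pics/side4.png

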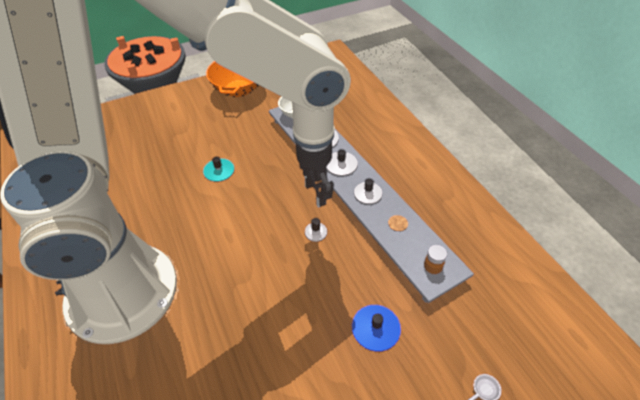

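Lid_m stands on pad c at (368,191). Lid_s is next.

Call:
play_rows(rows=[{"fingers": 0.3,"dz": 5,"dx": -0.1,"dy": 0,"yaw": 0},{"fingers": 0.3,"dz": 8.5,"dx": -0.1,"dy": 0,"yaw": 0},{"fingers": 0.3,"dz": 11.3,"dx": -0.1,"dy": 0,"yaw": 0},{"fingers": 0.3,"dz": 11.3,"dx": -0.1,"dy": 0,"yaw": 0},{"fingers": -1,"dz": 11.3,"dx": -0.1,"dy": 0,"yaw": 0},{"fingers": -1,"dz": 11.3,"dx": -0.1,"dy": 0,"yaw": 0},{"fingers": -1,"dz": 11.3,"dx": -0.1,"dy": 0,"yaw": 0},{"fingers": -1,"dz": 11.3,"dx": -0.1,"dy": 0,"yaw": 0},{"fingers": -1,"dz": 11.3,"dx": -0.1,"dy": 0,"yaw": 0}], newtons=60)

```text
time_s: 16.7
ee_pos: [471.3, -43.3, 41.6]
eef_rot: [0.0, 1.0, -0.0, 0.001]
ft_force: [-1.0, 1.5, 6.7]
opening: 22.1
```

Call:
play_rows(rows=[{"fingers": -1,"dz": -5,"dx": 0,"dy": 0,"yaw": 0},{"fingers": -1,"dz": -10,"dx": 0,"dy": 0,"yaw": 0},{"fingers": -1,"dz": -11,"dx": 2,"dy": 1,"yaw": 0},{"fingers": -1,"dz": -11,"dx": 6,"dy": 3,"yaw": 0},{"fingers": -1,"dz": -11,"dx": 10,"dy": 5,"yaw": 0},{"fingers": -1,"dz": -11,"dx": 14,"dy": 7,"yaw": 0},{"fingers": -1,"dz": -11,"dx": 17.9,"dy": 9.0,"yaw": 0},{"fingers": -1,"dz": -11,"dx": 17.9,"dy": 9.0,"yaw": 0},{"fingers": -1,"dz": -11,"dx": 17.9,"dy": 9.0,"yaw": 0},{"fingers": -1,"dz": -11,"dx": 17.9,"dy": 9.0,"yaw": 0}])

```text
time_s: 17.95
ee_pos: [648.1, -132.8, 150.4]
eef_rot: [-0.0, 1.0, 0.0, -0.0]
ft_force: [0.9, 0.6, -1.2]
opening: 22.4
```

Call:
play_rows(rows=[{"fingers": -1,"dz": 4,"dx": 0.1,"dy": 0,"yaw": 0},{"fingers": -1,"dz": 6,"dx": 0.1,"dy": 0,"yaw": 0},{"fingers": -1,"dz": 6.4,"dx": 0.1,"dy": 0,"yaw": 0},{"fingers": -1,"dz": 6.6,"dx": 0.1,"dy": 0,"yaw": 0},{"fingers": -1,"dz": 6.7,"dx": 0.1,"dy": 0,"yaw": 0},{"fingers": -1,"dz": 6.7,"dx": 0.1,"dy": 0,"yaw": 0}])

```text
time_s: 18.7
ee_pos: [650.6, -133.4, 84.7]
eef_rot: [0.0, 1.0, -0.0, 0.001]
ft_force: [-2.2, 1.1, 5.8]
opening: 22.1
```

Call:
play_rows(rows=[{"fingers": 0.3,"dz": 0,"dx": 0,"dy": 0,"yaw": 0},{"fingers": 0.3,"dz": 0,"dx": 0,"dy": 0,"yaw": 0},{"fingers": 0.3,"dz": 0,"dx": 0,"dy": 0,"yaw": 0},{"fingers": 0.3,"dz": -4,"dx": 0,"dy": 0,"yaw": 0},{"fingers": 0.3,"dz": -10,"dx": 0,"dy": 0,"yaw": 0},{"fingers": 0.3,"dz": -16,"dx": 0,"dy": 0,"yaw": 0},{"fingers": 0.3,"dz": -17,"dx": -6,"dy": 0,"yaw": 0},{"fingers": 0.3,"dz": -17,"dx": -12,"dy": 4,"yaw": 0},{"fingers": 0.3,"dz": -17,"dx": -17,"dy": 7,"yaw": 0},{"fingers": 0.3,"dz": -17,"dx": -22,"dy": 10,"yaw": 0},{"fingers": 0.3,"dz": -17,"dx": -26,"dy": 14,"yaw": 0},{"fingers": 0.3,"dz": -17,"dx": -30,"dy": 18,"yaw": 0}])

```text
time_s: 20.2
ee_pos: [348.6, -314.2, 253.6]
eef_rot: [0.0, 1.0, 0.0, 0.0]
ft_force: [0.0, -0.7, -0.1]
opening: 55.5
```

Call:
play_rows(rows=[{"fingers": 0.3,"dz": 0,"dx": -4,"dy": 4,"yaw": 0},{"fingers": 0.3,"dz": 0,"dx": -8,"dy": 8,"yaw": 0},{"fingers": 0.3,"dz": 0,"dx": -10,"dy": 13,"yaw": 0},{"fingers": 0.3,"dz": 0,"dx": -12,"dy": 18,"yaw": 0},{"fingers": 0.3,"dz": 0,"dx": -14,"dy": 22,"yaw": 0},{"fingers": 0.3,"dz": 0,"dx": -14,"dy": 22,"yaw": 0},{"fingers": 0.3,"dz": 0,"dx": -14,"dy": 22,"yaw": 0}])

```text
time_s: 21.08
ee_pos: [210.0, -532.5, 252.9]
eef_rot: [-0.001, 1.0, -0.0, -0.0]
ft_force: [0.4, 0.4, 0.3]
opening: 55.7
```

```bash
python3 chk.py 5; python3 - <<'E'
from cell import bot
from meas import *
t=bot.get_image("top");s=bot.get_image("side")
# lids now on shelf: bright disc on grey shelf: threshold V
cam=(np.array([[615.2,227,43],[619.8,105.8,43],[632.4,-19.2,43],[650.8,-134,43]]))
for n,d,bx in(("top",t,[(242,160,26),(292,158,24),(343,153,20),(390,146,18)]),("side",s,[(320,137,22),(341,162,20),(368,191,20),(398,221,18)])):
    g=cv2.cvtColor(d["color"],cv2.COLOR_BGR2GRAY)
    for (u,v,r) in bx:
        m=np.zeros_like(g);sub=g[v-r:v+r,u-r:u+r];m[v-r:v+r,u-r:u+r]=(sub>148)*255
        c=max(cv2.findContours(m,0,cv2.CHAIN_APPROX_NONE)[0],key=cv2.contourArea);e=cv2.fitEllipse(cv2.convexHull(c))
        print(n,np.round(e[0],1),np.round(e[1],1),onplane(d,e[0],48).round(1))
E
```

```text
[ 210.52207801 -532.17056124  253.21635941] 55.32158153577443
top [242.5 159.8] [40.8 41.5] [613.  227.8  48. ]
top [291.1 157.5] [33.4 34.3] [619.6 109.4  48. ]
top [342.9 153. ] [26.8 27.1] [631.7 -16.2  48. ]
top [389.6 145.8] [12.6 20. ] [ 650.6 -129.7   48. ]
side [319.1 138.7] [40.7 51.3] [609.4 218.4  48. ]
side [341.5 164.5] [41.  49.4] [618.7  97.8  48. ]
side [367.4 193.6] [42.5 51.8] [629.8 -24.4  48. ]
side [395.  222.7] [42.7 50.4] [ 643.2 -135.2   48. ]
```

View pics/side5.png

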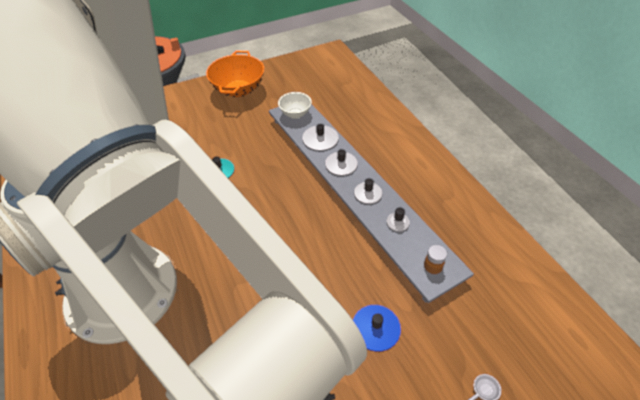

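View pics/top5.png

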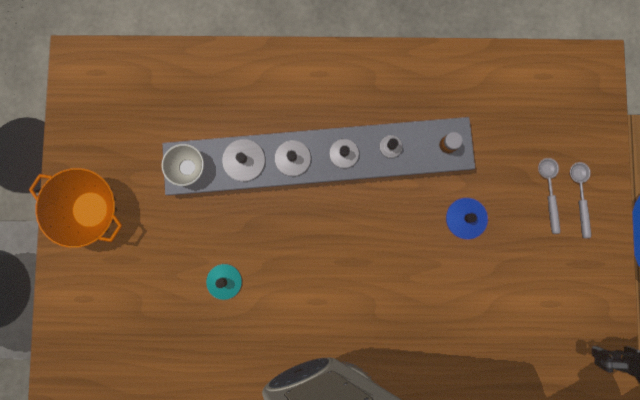

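The side-view fits merged with the shelf, so I'll re-check using a higher threshold and the knobs.

```bash
python3 - <<'E'
from cell import bot
from meas import *
t=bot.get_image("top");s=bot.get_image("side")
g=cv2.cvtColor(s["color"],cv2.COLOR_BGR2GRAY)
for (u,v,r) in [(320,137,22),(341,162,19),(368,191,17),(398,221,15)]:
    m=np.zeros_like(g);sub=g[v-r:v+r,u-r:u+r];m[v-r:v+r,u-r:u+r]=(sub>180)*255
    c=max(cv2.findContours(m,0,cv2.CHAIN_APPROX_NONE)[0],key=cv2.contourArea);e=cv2.fitEllipse(cv2.convexHull(c))
    print("side",np.round(e[0],1),np.round(e[1],1),onplane(s,e[0],48).round(1))
K={}
for n,d,(a,b,c,e) in(("top",t,(220,135,410,175)),("side",s,(300,115,415,230))):
    g=d["color"].max(2)<70;m=np.zeros_like(g);m[b:e,a:c]=g[b:e,a:c]
    K[n]=sorted([x[0] for x in blobs(m,15)],key=lambda p:p[0])
for a,b in zip(K["top"],K["side"]):
    p,gap=tri(t,a,s,b);print("knob",p.round(1),round(gap,1))
I=lambda n,d:d["color"]
for n,d in(("top",t),("side",s)):
    r=cv2.imread(f"pics/{n}0.png").astype(int)
    for nm,(u,v) in (("bowl",(183,164) if n=="top" else (295,105)),("jar",(453,143) if n=="top" else (436,260))):
        print(n,nm,"mean diff",np.abs(d["color"][v-15:v+15,u-15:u+15].astype(int)-r[v-15:v+15,u-15:u+15]).mean().round(2))
E
```

```text
side [319.9 136.9] [24.4 35.8] [614.7 224.1  48. ]
side [340.9 162.5] [23.1 32. ] [620.8 105.2  48. ]
side [367.7 191.9] [20.9 27.6] [633.3 -19.5  48. ]
side [392. 221.] [ 9.4 14.4] [ 639.6 -127.5   48. ]
knob [613.8 225.1  74.9] 1.2
knob [619.9 105.6  75.2] 2.0
knob [632.9 -18.8  75.1] 1.9
knob [ 650.7 -133.2   74.9] 2.1
top bowl mean diff 1.89
top jar mean diff 1.95
side bowl mean diff 1.36
side jar mean diff 1.43
```

```bash
python3 -c "
from cell import bot
print(bot.hand_in())"
```

```text
the job is handed in; nothing more can be done
None
```

All four lids are on their pads and the job is handed in. The bowl stands at the left (+y) end, so the order is 104 mm on pad a, 88 on b, 72 on c and 56 on d. Each lid was picked up by its knob, lowered until it touched its pad, and released. The arm then moved clear, finishing at about 21 s.

- **Position:** the knobs, located across both views, lie about 1 to 2.5 mm from the measured pad centres. All four are at z of about 75 mm, which fits lids sitting flat on the pads.
- **Bowl and jar:** both look the same as at the start in both cameras, with only noise-level differences.
- **Checks that failed or disagreed:** my first side-view rim fits merged with the shelf and were no use. On the repeat, the fits for the three larger lids agreed within about 2 mm. The rim fits for the smallest lid were spoiled: broken into fragments in the side view (11 mm off) and cut short in the top view, so I relied on its knob. The two cameras also differ from each other by up to about 4 mm in y, so I averaged them.

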